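# Set the empty watch-case holder to its loading position

### The arm

A 6-joint arm with a two-finger parallel gripper is mounted at the origin on the work surface. World frame = base frame: x ahead of the robot, y to its left, z up, the work surface at z = 0. Lengths are in m, angles in rad, forces in N, time in s.
With the tool pointing down it reaches from about 0.35 to 0.975 m from the base axis. Payload 4.9 kg.
Tool frame: the origin (TCP) lies between the finger pads; the fingertips stand 19 mm ahead of it and the grasp point (between the pads) is the TCP; z points along the fingers, y is the line along which they close (so a half turn about z gives the same grasp; the last joint's range is limited). The gripper opens to 85 mm and grips with 20 to 120 N. Pads are 22 mm wide; open, the fingers measure 114 mm over their backs; the gripper's body (76 mm by 85 mm) begins 54 mm behind the grasp point. The pads swing forward as they close: fully open they stand 13 mm farther back than shut.
Start: joints at [1.158, 0.053, 1.613, -0, 1.476, -0.119], TCP at [0.181, 0.598, 0.223] pointing down, gripper open.
Joint ranges: [-3.01, 3.01], [-1.01, 2.22], [0.06, 2.58], [-1.02, 4.17], [0.09, 2.62], [-3.14, 3.14]. Speed limits (rad/s): [2.57, 2.57, 3.14, 3.14, 3.14, 3.14].

### API

Orientations are given as a rotation vector (axis times angle).
In Python, from station import ctrl gives the robot as it stands. The module is installed in compiled form; this text tells all that it offers.
- The arm moves only by the tool servo_tool, never from a script. Its argument "increments" is a list that holds one entry, the list of rows, each a list of 5 numbers: the finger opening in cm, from 0 to 8.54, then the shift along the tool's x, y, z in cm, then the turn about the tool's z in degrees. A call has 1 to 5 rows; each row is the pose to reach, as a shift and turn from the pose commanded when the call began, along the tool's axes at that moment; what a row does not reach only later rows make up. A row lasts 1/10 s, in which the tool goes at most 50 mm and 8.59 degrees, less where a joint would pass 70% of its speed; a pose out of reach is approached as far as the arm can. A call with a gripper value outside its range is refused whole. The fingers move at their own pace and stop on an object; "newtons" is the grip in N (left out, the last holds). Time passes only in rows, so rows that repeat a pose let the fingers close. It gives the time, the measured TCP pose, the force, the opening and the grip force at its end, in the units of the state.
- ctrl.get_obs(): the state, without advancing time (a new reading comes with each control period).
- ctrl.get_image(name): name is "side" or "top" or "wrist"; returns a dict with "img" (480x640x3 uint8, red, green, blue), "fx", "fy", "cx", "cy" (pixels), "rvec" (rotation vector, rad) and "tvec" (3), from world to camera coordinates, as OpenCV has them; the wrist camera has in their place "mount" (4x4, takes a point from camera to tool coordinates, whose origin is the TCP and whose axes are the flange's). Camera axes: x right, y down, z forward; pixel columns grow to the right and rows downward; lengths in m; the calibration is good to about 2 mm. The wrist camera is an equidistant fisheye: a pixel r from the principal point sees the ray r / f radians off the axis. A picture is of the moment at which its call begins: read the wrist's pose just before it. There is no depth.
- ctrl.finish_job(): hands the job in; it is judged then, once.
The state is a dict: "t": time; "q": joint angles; "dq": joint speeds; "effort": joint torques, N m; "tool_pos": TCP position; "tool_rot": TCP orientation; "contact_force": force on the tool from outside, world axes, zero at the start; "wrist_torque": the same for the moment, N m; "opening": finger opening in m; "grip_force": force on a finger pad.
Only numpy, scipy, OpenCV 4.12 (cv2) and the standard library are available. Lean on these libraries where they do the work, as an engineer would, in place of code of your own. Each camera call takes 0.05 s, during which the arm holds its last target. There are 200 camera calls.

### The job

Ready the empty case holder for its next watch: with the fingertips push its sprung slide straight in by the broad push bar, all the way to the end stop, then back off and let it spring out so that the stop pin catches it half-way and keeps the jaws open. Only push, never lift or carry anything: keep off the stop pin, and leave the other holder, which is gripping a watch, and the things around it as they are.

Things in the scene. Friction and masses are not known exactly. Their poses are not given: they have to be found in the camera images.
- holder: Empty steel case holder fixed to the bench. Origin: on the bench under its middle; x along the slide in the push direction (roughly away from the robot), z up. Base x -50 to 125 mm, y +-37 mm, 12 mm high; an aluminium bridge (46 mm high, x 2 to 30 mm) guides the stop pin at x = 16 mm. Behind it the empty gap between the jaws: 17 mm wide at rest, 41 mm when latched.
- holder_face (a point): Centre of the flat upright front face (towards the holder's -x, same axes) of the dark steel push bar at the front of the slide. Face 96 mm wide, from 4 to 45 mm above the bench, this point 24.5 mm up; the back slopes off, so it cannot be pinched. Moves with the slide; at rest 105 mm in front of the holder's origin. The bench before it is free for 60 mm.
- holder_slide (a joint): Slide travel in m: 0 at rest, growing as it is pushed along the holder's +x to the rigid end stop at 0.038. The spring resists with 4 N at 0, 7.8 N at 0.038; raising the pin adds about 2 N on the way. Past 0.024 the pin falls behind a tooth on the slide; let go, the slide springs back and is caught at about 0.024.
- holder_pin (a joint): Lift of the stop pin in m: 0 when down, about 0.007 while the slide's tooth passes beneath it; it is spring-loaded and falls by itself.
- holder_pin_head (a point): Centre of the top of the stop pin's round head (16 mm across), 63.5 mm above the bench when the pin is down. Not to be touched.
- loaded: The other case holder, of the same make and with the same axes and origin, with a round 36 mm steel watch case gripped between its jaws; its push bar stands 86 mm in front of its origin. To be left alone.
- loaded_slide (a joint): Travel in m of the loaded holder's slide from where it grips its case (0). Must stay there.
- loupe_mid (a point): Middle (half-way up) of a loose black eye loupe standing on the bench, 38 mm across, 45 mm high. Bystander.
- oil_mid (a point): Middle (half-way up) of a loose small amber oil bottle, 28 mm across, 55 mm high. Bystander.
- driver_grip (a point): Grip of a loose small screwdriver, 120 mm long, lying on the bench. Bystander.
Things that resemble listed ones, but are neither listed nor needed, are in the scene too. Leave any blue or yellow look-alike of the holder alone.

How it is judged:
By the outcome, as a careful person would: the job done as asked, in the order asked, and still so for the second after the job is handed in, with the robot touching nothing.
It also fails if it takes over 35 s, if anything falls off the work surface, if the arm or the gripper's body presses on something with over 40 N, if the wrist force passes 120 N, or if a joint passes its speed limit or range.

## Working session

There is one attempt and no reset: what is moved stays moved. The work goes in short steps, Python scripts to look and compute and a tool call to move; the robot and the scene stay as the last step left them, time stands still between calls to the robot, and variables do not carry over. Pictures are saved under pics/ and viewed, at most 10 in all, crops included, and the job is handed in when it is done.

Besides the shell and the picture viewer there is one more tool, called after "Request:" as name(argument=value, ...) on one line, values as JSON. servo_tool: Moves the arm, as the interface text tells. Its arguments: {"type":"object","properties":{"increments":{"type":"array"},"newtons":{"type":"number"}},"required":["increments"]}

```bash
mkdir -p pics; cat > h.py <<'E'
import numpy as np, cv2
from station import ctrl
def grab(n):
    d=ctrl.get_image(n); return d
def ray(d,u,v):
    R=cv2.Rodrigues(np.array(d["rvec"],float))[0]; t=np.array(d["tvec"],float).ravel()
    return -R.T@t, R.T@np.array([(u-d["cx"])/d["fx"],(v-d["cy"])/d["fy"],1.])
def onz(d,u,v,z):
    o,r=ray(d,u,v); return o+r*(z-o[2])/r[2]
def proj(d,P):
    R=cv2.Rodrigues(np.array(d["rvec"],float))[0]; c=R@np.array(P,float)+np.array(d["tvec"],float).ravel()
    return d["fx"]*c[0]/c[2]+d["cx"], d["fy"]*c[1]/c[2]+d["cy"]
def save(d,f): cv2.imwrite("pics/"+f,d["img"][:,:,::-1])
E
python3 - <<'E'
from h import *
o=ctrl.get_obs(); print(o["t"],o["tool_pos"],o["tool_rot"],o["contact_force"])
for n in("top","side"):
    d=grab(n); save(d,n+"0.png"); print(n,d["fx"],ray(d,320,240))
E
```

```text
0.0 [0.18069966 0.59763271 0.22212517] [-0.45966837 -3.10723589  0.00313857] [ 0.13464328 -0.92644815  0.28822411]
top 489.3955776398109 (array([ 0.20812948, -0.0126063 ,  1.13315318]), array([ 0.23037355, -0.0212615 , -0.97302089]))
side 524.1611895272205 (array([ 0.25430648, -0.84473825,  0.86867403]), array([ 0.17785467,  0.69570794, -0.69611172]))
```

View pics/top0.png

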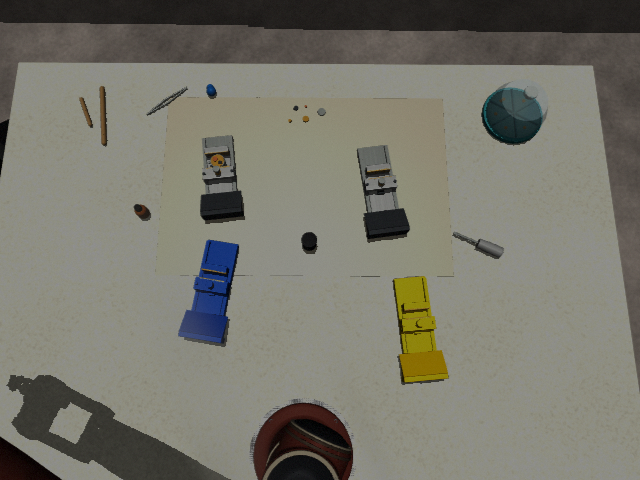

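View pics/side0.png

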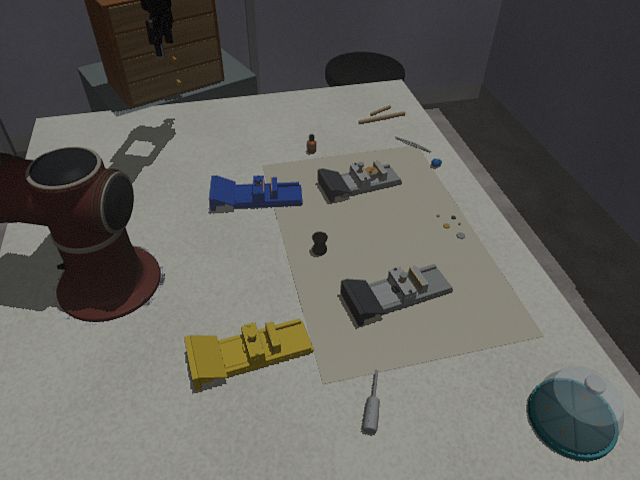

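Candidates: the empty grey holder (top 383,190; side 395,290), the loaded grey one with the watch (top 220,175), the blue one (top 210,290) and the yellow one (top 420,330). I choose the grey one at top (383,190) because its jaws are empty. I'll check it in a crop.

```bash
python3 - <<'E'
from h import *
a=cv2.imread("pics/top0.png")[135:250,345:425]; b=cv2.imread("pics/side0.png")[255:335,330:460]
a=cv2.resize(a,None,fx=5,fy=5,interpolation=cv2.INTER_CUBIC); b=cv2.resize(b,None,fx=3,fy=3,interpolation=cv2.INTER_CUBIC)
c=np.zeros((575,790,3),np.uint8); c[:575,:400]=a; c[:240,400:790]=b
c=np.clip(c.astype(float)*1.6,0,255).astype(np.uint8)
cv2.imwrite("pics/crop.png",c)
d=grab("top")
g=d["img"].max(2); m=((g<70)*255).astype(np.uint8); m[:200]=0;m[245:]=0;m[:,:355]=0;m[:,420:]=0
cs=max(cv2.findContours(m,0,2)[0],key=cv2.contourArea)
print(cv2.approxPolyDP(cs,2,True)[:,0].tolist())
for u in(380,392):print([int(x) for x in d["img"][200:245,u].mean(1)])
E
```

```text
[[365, 200], [367, 212], [364, 213], [364, 226], [369, 242], [406, 236], [409, 226], [402, 208], [368, 212]]
[122, 122, 120, 121, 121, 122, 120, 120, 120, 120, 120, 36, 26, 28, 29, 30, 29, 28, 27, 32, 26, 27, 27, 28, 31, 30, 30, 28, 22, 35, 38, 37, 38, 22, 3, 6, 7, 24, 48, 48, 48, 136, 138, 136, 137]
[120, 122, 121, 118, 122, 120, 120, 119, 118, 77, 29, 27, 31, 26, 30, 28, 27, 32, 25, 31, 29, 30, 28, 29, 29, 27, 29, 19, 33, 36, 37, 29, 5, 5, 3, 14, 46, 47, 48, 49, 133, 137, 138, 138, 137]
```

View pics/crop.png

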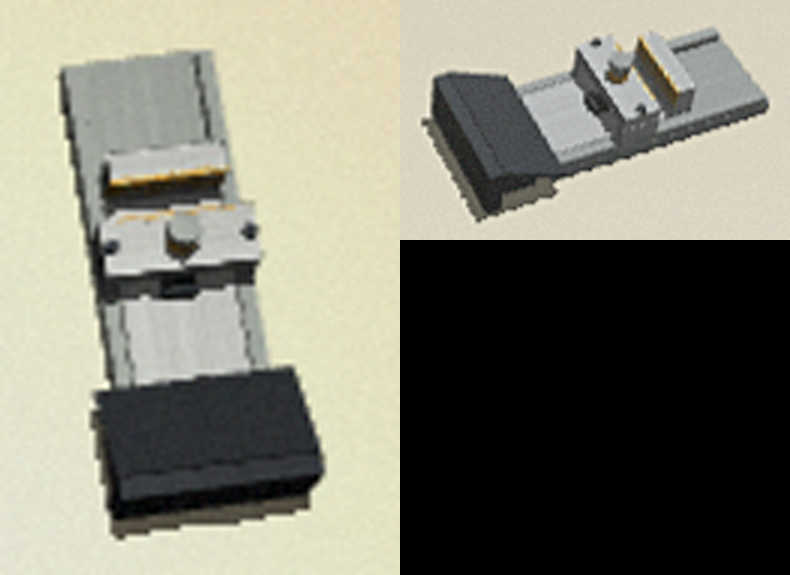

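The crop confirms it: empty jaws, pin head at top ≈(381.6,181.5), and the bar's front top edge from about (368,234) to (409,229).

```bash
python3 - <<'E'
from h import *
d=grab("top"); g=d["img"].astype(float).mean(2)
us=np.arange(374,405); vs=[]
for u in us:
    c=g[224:242,u]; i=np.where(c<12)[0][0]; # first black row
    lo,hi=c[i],36
    j=i-1; vs.append(224+i-0.5-np.clip((20-0)/1e9,0,1) - (1-np.clip((c[j]-4)/32,0,1)))
k=np.polyfit(us,vs,1); print(k, np.std(vs-np.polyval(k,us)))
P=[onz(d,u,np.polyval(k,u),.045) for u in(374,404)]
t=P[1]-P[0]; t/=np.linalg.norm(t); yawE=np.arctan2(t[0],-t[1]) # -y dir => right
ax=np.array([-t[1],t[0],0]); 
print("edge",P,"push dir",ax,np.degrees(np.arctan2(ax[1],ax[0])))
pin=onz(d,381.6,181.4,.0635); print("pin",pin)
L=onz(d,367.5,np.polyval(k,367.5),.045);R=onz(d,409.3,np.polyval(k,409.3),.045);print(L,R,np.linalg.norm(L-R),(L+R)/2)
v=pin-(L+R)/2; print(np.linalg.norm(v[:2]),np.degrees(np.arctan2(v[1],v[0])))
# base edges direction via side edges at back: corners z=.012
B=[onz(d,345+x/5,135+y/5,.012) for x,y in((62,70),(213,52))]; m=(B[0]+B[1])/2; v=m-(L+R)/2; print("back",B,np.linalg.norm(v[:2]),np.degrees(np.arctan2(v[1],v[0])))
s=grab("side")
for x,y in((435,82),(497,180)): print("side edge",onz(s,330+(x-400)/3,255+y/3,.045))
from scipy.spatial.transform import Rotation as Ro
o=ctrl.get_obs(); print(Ro.from_rotvec(o["tool_rot"]).as_matrix().round(3),o["tool_pos"])
E
```

```text
[-1.31569220e-01  2.83034929e+02] 0.12053283903754071
edge [array([ 0.48079667, -0.16024478,  0.045     ]), array([ 0.49042527, -0.22948645,  0.045     ])] push dir [0.99046945 0.13773256 0.        ] 7.916660712296673
pin [ 0.60123334 -0.17863084  0.0635    ]
[ 0.4787161 -0.1452829  0.045    ] [ 0.49213077 -0.24175117  0.045     ] 0.09739651000782684 [ 0.48542344 -0.19351704  0.045     ]
0.11676271846363022 7.324631844037476
back [array([ 0.7042944 , -0.12950114,  0.012     ]), array([ 0.71421687, -0.20426758,  0.012     ])] 0.2254110708340679 6.785437625071513
side edge [ 0.47861105 -0.15492945  0.045     ]
side edge [ 0.49550521 -0.24646615  0.045     ]
[[-0.957  0.29  -0.   ]
 [ 0.29   0.957 -0.001]
 [ 0.    -0.001 -1.   ]] [0.18088847 0.59792525 0.22281599]
```

Request:
servo_tool(increments=[[[0,-20,-15,0,-24.4],[0,-20,-15,0,-24.4],[0,-20,-15,0,-24.4],[0,-20,-15,0,-24.4],[0,-20,-15,0,-24.4]]], newtons=40)

```text
t: 0.75
tool_pos: [0.3281, 0.3972, 0.2234]
tool_rot: [-0.208, 3.134, 0.0]
contact_force: [1.4, 0.9, 0.6]
opening: 0.012
grip_force: 0.0
```

Request:
servo_tool(increments=[[[0,-2,-25,0,0],[0,-2,-25,0,0],[0,-2,-25,0,0],[0,-2,-25,0,0],[0,-2,-25,0,0]]])

```text
t: 1.25
tool_pos: [0.3799, 0.1526, 0.2235]
tool_rot: [-0.208, 3.134, 0.0]
contact_force: [0.3, -0.2, -0.2]
opening: -0.0001
grip_force: 0.0
```

Request:
servo_tool(increments=[[[0,0,-25,0,0],[0,0,-25,0,0],[0,0,-25,0,0],[0,0,-25,0,0],[0,0,-25,0,0]]])

```text
t: 1.75
tool_pos: [0.4127, -0.0955, 0.2237]
tool_rot: [-0.207, 3.134, -0.001]
contact_force: [0.9, -0.1, 0.1]
opening: 0.0003
grip_force: 0.0
```

Request:
servo_tool(increments=[[[0,1.2,-11,4,0],[0,1.2,-11,8,0],[0,1.2,-11,8,0],[0,1.2,-11,8,0]]])

```text
t: 2.15
tool_pos: [0.4126, -0.205, 0.1386]
tool_rot: [0.2, -3.128, -0.008]
contact_force: [-0.2, 1.1, 0.5]
opening: 0.0001
grip_force: 0.0
```

```bash
python3 - <<'E'
from h import *
o=ctrl.get_obs(); print(o["t"],o["tool_pos"],o["tool_rot"],o["contact_force"],o["opening"],o["q"])
w=grab("wrist"); print(w["mount"],w["fx"],w["cx"],w["cy"]); save(w,"w1.png")
E
```

```text
2.15 [ 0.41260332 -0.20501494  0.13862868] [ 0.20012753 -3.12821055 -0.00756658] [-0.15894903  1.0640251   0.53040031] 0.00012377369130389215 [-6.22468168e-01 -2.83119265e-01  2.06507602e+00 -7.01880289e-04
  1.36809325e+00 -2.32089632e+00]
[[-1.14951141e-03 -9.61533845e-01 -2.74684078e-01  7.04316113e-02]
 [ 9.99998227e-01 -6.95573403e-04 -1.74998129e-03 -4.94107224e-04]
 [ 1.49160330e-03 -2.74685603e-01  9.61532940e-01 -1.49936609e-01]
 [ 0.00000000e+00  0.00000000e+00  0.00000000e+00  1.00000000e+00]] 371.64829954431775 321.6631891356869 242.5491055078969
```

View pics/w1.png

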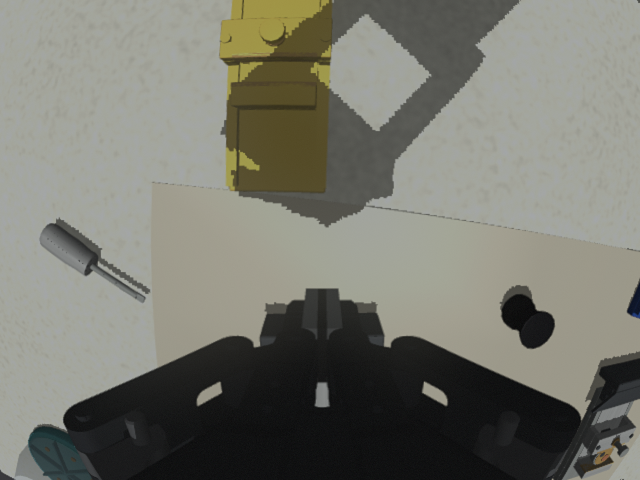

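The wrist camera looks back towards the robot, with the yellow holder at (280,100), so the gripper hides the bar. The top-view fix is good enough, so I'll descend in front of the bar and approach by feel.

Request:
servo_tool(increments=[[[0,0,0,4,0],[0,0,0,8,0],[0,0,0,10.3,0],[0,0,0,10.3,0],[0,0,0,10.3,0]]])

```text
t: 2.7
tool_pos: [0.4165, -0.2039, 0.042]
tool_rot: [-0.209, 3.133, -0.002]
contact_force: [-0.0, 0.1, 0.4]
opening: -0.0001
grip_force: 0.0
```

Request:
servo_tool(increments=[[[0,-2,0,0,0],[0,-4,0,0,0],[0,-5,0,0,0],[0,-5,0,0,0]]])

```text
t: 3.1
tool_pos: [0.4675, -0.198, 0.043]
tool_rot: [-0.21, 3.131, -0.004]
contact_force: [-0.3, 0.1, 0.8]
opening: 0.0
grip_force: 0.0
```

Request:
servo_tool(increments=[[[0,-0.3,0,0,0],[0,-0.6,0,0,0],[0,-0.8,0,0,0],[0,-0.8,0,0,0]]])

```text
t: 3.5
tool_pos: [0.4729, -0.1964, 0.0404]
tool_rot: [0.207, -3.135, -0.0]
contact_force: [0.4, -0.4, -0.4]
opening: 0.0001
grip_force: 0.0
```

```bash
python3 - <<'E'
from h import *
o=ctrl.get_obs(); print(o["t"],o["tool_pos"],o["tool_rot"],o["contact_force"],o["opening"],o["q"])
a=cv2.resize(grab("top")["img"][120:260,300:440],None,fx=4,fy=4);b=cv2.resize(grab("side")["img"][190:340,290:470],None,fx=1.3,fy=1.3)
c=np.zeros((560,796,3),np.uint8);c[:,:560]=a;c[:b.shape[0],560:560+b.shape[1]]=b;cv2.imwrite("pics/c2.png",np.clip(c[:,:,::-1]*1.5,0,255).astype(np.uint8))
E
```

```text
3.5 [ 0.47287985 -0.19642187  0.0403777 ] [ 2.07036338e-01 -3.13461679e+00 -6.74887170e-05] [ 0.35277324 -0.39150189 -0.40550092] 6.879255786152403e-05 [-5.39081082e-01 -2.56016783e-02  2.01718384e+00 -5.23174774e-05
  1.15015509e+00 -2.24176120e+00]
```

View pics/c2.png

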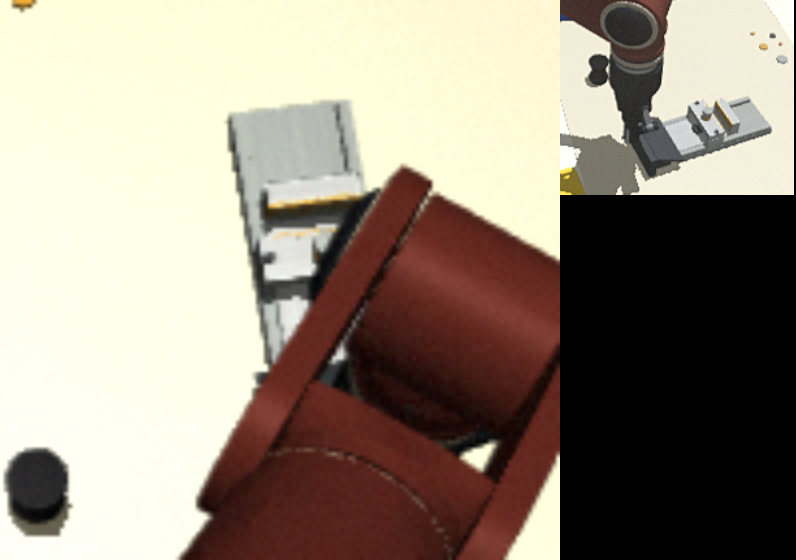

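The fingertips are just at the bar, with the arm clear above the bridge and pin. I'll drop slightly and push.

Request:
servo_tool(increments=[[[0,0,0,0.6,0],[0,-0.3,0,0.6,0],[0,-0.6,0,0.6,0],[0,-0.9,0,0.6,0],[0,-1.2,0,0.6,0]]])

```text
t: 4.1
tool_pos: [0.4816, -0.1949, 0.0332]
tool_rot: [0.208, -3.125, -0.001]
contact_force: [-12.0, -2.0, 4.5]
opening: -0.0001
grip_force: 6.0
```

Request:
servo_tool(increments=[[[0,-0.4,0,0,0],[0,-0.8,0,0,0],[0,-1.2,0,0,0],[0,-1.2,0,0,0]]])

```text
t: 4.5
tool_pos: [0.4946, -0.193, 0.0331]
tool_rot: [0.208, -3.129, -0.002]
contact_force: [-6.7, -1.1, 1.2]
opening: -0.0004
grip_force: 3.3
```

Request:
servo_tool(increments=[[[0,-0.4,0,0,0],[0,-0.8,0,0,0],[0,-1.0,0,0,0],[0,-1.0,0,0,0]]])

```text
t: 4.9
tool_pos: [0.5045, -0.1917, 0.0331]
tool_rot: [0.208, -3.128, -0.002]
contact_force: [-5.8, -2.0, 1.0]
opening: 0.0004
grip_force: 3.4
```

Request:
servo_tool(increments=[[[0,-0.2,0,0,0],[0,-0.4,0,0,0],[0,-0.4,0,0,0]]])

```text
t: 5.2
tool_pos: [0.5083, -0.1912, 0.0331]
tool_rot: [0.208, -3.128, -0.002]
contact_force: [-6.8, -0.9, 2.4]
opening: 0.0004
grip_force: 3.6
```

Request:
servo_tool(increments=[[[0,-0.2,0,0,0],[0,-0.4,0,0,0],[0,-0.4,0,0,0]]])

```text
t: 5.5
tool_pos: [0.5113, -0.1907, 0.033]
tool_rot: [0.208, -3.125, -0.002]
contact_force: [-10.1, -2.4, 3.8]
opening: -0.0001
grip_force: 5.4
```

Request:
servo_tool(increments=[[[0,-0.2,0,0,0],[0,-0.2,0,0,0]]])

```text
t: 5.7
tool_pos: [0.5114, -0.1907, 0.0329]
tool_rot: [0.208, -3.121, -0.003]
contact_force: [-17.3, -2.1, 9.5]
opening: 0.0001
grip_force: 8.8
```

Request:
servo_tool(increments=[[[0,-0.2,0,0,0],[0,-0.2,0,0,0]]])

```text
t: 5.9
tool_pos: [0.5116, -0.1907, 0.0328]
tool_rot: [0.208, -3.116, -0.003]
contact_force: [-23.5, -3.3, 12.9]
opening: 0.0002
grip_force: 12.2
```

The end stop is reached: position holds while the force rises to 24 N. Now I'll back off straight.

Request:
servo_tool(increments=[[[0,0.4,0,0,0],[0,0.8,0,0,0],[0,1.2,0,0,0],[0,1.6,0,0,0],[0,2.0,0,0,0]]])

```text
t: 6.4
tool_pos: [0.4967, -0.1928, 0.0332]
tool_rot: [0.207, -3.13, -0.002]
contact_force: [-1.5, -0.4, -0.8]
opening: -0.0002
grip_force: 0.1
```

Request:
servo_tool(increments=[[[0,1,0,0,0],[0,3,0,0,0],[0,5.5,0,0,0],[0,5.5,0,0,0]]])

```text
t: 6.8
tool_pos: [0.4422, -0.1999, 0.0337]
tool_rot: [0.205, -3.134, -0.001]
contact_force: [0.5, 0.0, -0.1]
opening: -0.0001
grip_force: 0.0
```

Request:
servo_tool(increments=[[[0,0,0,-4,0],[0,0,0,-9,0],[0,0,0,-14,0],[0,0,0,-18,0],[0,0,0,-18,0]]])

```text
t: 7.3
tool_pos: [0.4483, -0.2023, 0.223]
tool_rot: [-0.207, 3.122, -0.013]
contact_force: [0.8, -0.1, 1.1]
opening: -0.0002
grip_force: 0.0
```

Request:
servo_tool(increments=[[[0,0,5,0,0],[0,0,10,0,0],[0,0,15,0,0],[0,0,20,0,0],[0,0,25,0,0]]])

```text
t: 7.8
tool_pos: [0.411, 0.0496, 0.2141]
tool_rot: [-0.206, 3.134, 0.001]
contact_force: [0.4, -0.1, 0.0]
opening: -0.0001
grip_force: 0.0
```

Request:
servo_tool(increments=[[[0,0,5,0,0],[0,0,10,0,0],[0,0,10,0,0]]])

```text
t: 8.1
tool_pos: [0.3967, 0.1522, 0.214]
tool_rot: [0.223, -3.134, -0.004]
contact_force: [0.2, 0.2, -0.7]
opening: -0.0002
grip_force: 0.0
```

```bash
python3 - <<'E'
from h import *
o=ctrl.get_obs(); print(o["t"],o["tool_pos"],o["contact_force"],np.abs(o["dq"]).max())
d=grab("top");s=grab("side")
g=d["img"].astype(float).mean(2); print([int(x) for x in g[200:245,380]])
a=cv2.resize(d["img"][120:260,290:440],None,fx=4,fy=4)[:, :500];b=cv2.resize(s["img"][230:340,330:470],None,fx=2.1,fy=2.1)
c=np.zeros((560,796,3),np.uint8);c[:,:500]=a;c[:b.shape[0],500:500+b.shape[1]]=b
t=cv2.resize(d["img"],(290,218)); c[300:518,502:792]=t
cv2.imwrite("pics/c3.png",np.clip(c[:,:,::-1]*1.4,0,255).astype(np.uint8))
E
```

```text
8.1 [0.39668799 0.15221794 0.21401072] [ 0.24905098  0.18333768 -0.72196709] 0.10947313096103141
[147, 88, 36, 35, 38, 34, 32, 35, 39, 34, 37, 35, 39, 38, 37, 37, 38, 35, 28, 44, 43, 46, 49, 29, 9, 6, 9, 29, 60, 58, 60, 58, 163, 164, 164, 165, 164, 164, 163, 166, 165, 165, 164, 164, 163]
```

View pics/c3.png

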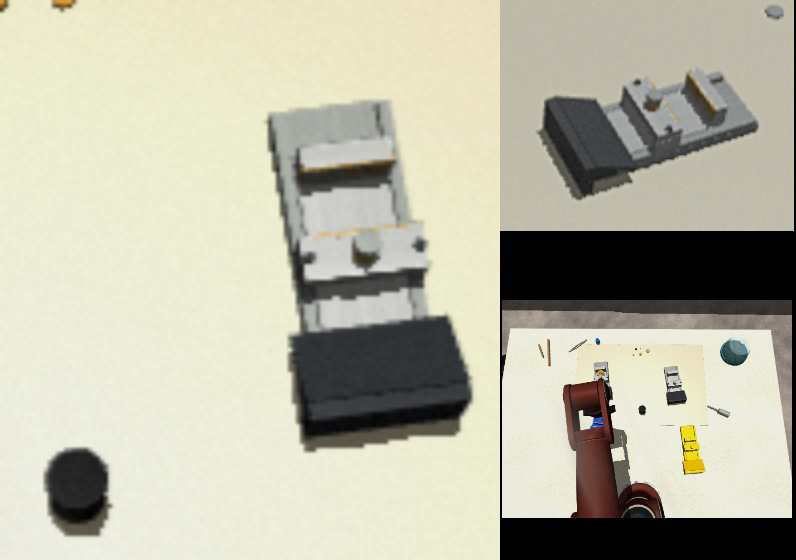

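The picture shows the bar edge at row 223.3, about 10 px (24 mm) in from rest. The jaws stand wide open, the pin is down and the loupe has not moved, so the slide is latched.

```bash
python3 -c "
from station import ctrl
print(ctrl.finish_job())"
```

```text
the job is handed in; nothing more can be done
None
```

I pushed the empty holder's slide to its end stop and let it spring back; the stop pin caught it about 24 mm in with the jaws open. The arm is clear, the pin was not touched, nothing else was disturbed as far as the last pictures show, and the job is handed in.

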